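# Hang two birdhouses on the counter carousel

## Task

Turn the carousel display until one of its two free hooks points forward over the brass stud on its base, and hang one of the two wooden birdhouses by its hole on that hook. Then turn the other free hook forward over the stud and hang the other birdhouse there, leaving both hanging freely with the last one at the front. Leave everything else on the counter where it stands.

Things in the scene. Friction and masses are not known exactly. Their poses are not given: they have to be found in the camera images.
- carousel: Carousel display: a round dark wooden base, 144 mm across, 14 mm high, fixed to the counter, with a turning rotor on a post. Origin on the turning axis at counter height; its -x side is its front. The rotor has five level hooks 72 degrees apart: three neighbouring ones already carry wooden rings (56 mm across, 14 mm thick, fixed to them, hung like the birdhouses), the two others, side by side, are free.
- rotor (a joint): turning angle of the rotor, rad, growing anticlockwise seen from above; at 0 hook_a points to the front, over the stud, and at -1.257 hook_b does. Stiff with friction (about 0.06 N m), stays where it is left, no stop within a full turn either way.
- knob (a point): centre of the round wooden knob on top of the rotor, on the turning axis: 36 mm across, 38 mm high, from 150 to 188 mm above the counter. Turns the rotor (free to be gripped at any angle; the hooks may be pushed instead).
- stud (a point): small brass stud set in the top of the base at its front, 62 mm from the axis, 16 mm above the counter: a hook is forward when its stop bead stands straight above the stud.
- hook_a (a point): first free hook: point on its rod's centre line, 84 mm from the axis, 125 mm above the counter. The hook is a level steel rod, 7 mm thick, pointing straight out from the axis; it ends 106 mm from the axis in an upturned tip whose top is 12 mm above the rod's centre line, and has a stop bead (15 mm across) 62 mm from the axis.
- hook_b (a point): second free hook, 72 degrees anticlockwise from hook_a seen from above: the like point on its rod
- bead_a (a point): centre of hook_a's stop bead, 62 mm from the axis
- bead_b (a point): centre of hook_b's stop bead
- seat_a (a point): 9.5 mm below hook_a: where the centre of a birdhouse's hole is when it hangs on that hook
- seat_b (a point): 9.5 mm below hook_b: the like for hook_b
- house_gable: Pale wooden birdhouse with a pitched roof, 84 mm high overall; a round hole, 26 mm across, runs right through its 20 mm thickness along its x axis, centred 46 mm up. 50 mm wide (y), flat upright sides up to 66 mm; above that the roof slopes in to the ridge. Loose, 40 to 85 g, upright; origin: centre of its underside. Either face may point outward on a hook.
- house_flat: Pale wooden birdhouse with a flat roof and a little chimney, 87 mm high overall; a round hole, 26 mm across, runs right through its 20 mm thickness along its x axis, centred 46 mm up. 50 mm wide (y), flat upright sides up to 66 mm; then a flat roof board to 73 mm, as wide. Loose, 40 to 85 g, upright; origin: centre of its underside. Either face may point outward on a hook.
- house_gable_hole (a point): centre of the pitched-roof birdhouse's hole
- house_flat_hole (a point): centre of the flat-roof birdhouse's hole
- rubber_stamp_1: bystander, loose: rubber stamp with a turned wooden handle, 30x40x69 mm; origin at the centre of its underside
- spool_2: bystander, loose: flat spool of ribbon, 64 mm across, 22 mm high; origin at the centre of its underside
- soap_box_2: bystander, loose: small pale soap carton, 52x82x28 mm; origin at the centre of its underside
- votive_1: bystander, loose: candle in a glass, 63 mm across, 76 mm high; origin at the centre of its underside
- pot_1: bystander, loose: small round lidded pot, 63 mm across, 34 mm high; origin at the centre of its underside
Mind the look-alikes: they are no part of the job. What is shaped like the house_flat but blue, orange or turquoise is not meant.

How it is judged (in metres and radians):
On the way, in this order (a step that is already met when the one before it is completed fails the run):
1. a free hook points forward over the stud (within 16 mm), neither birdhouse on it yet (horizontal distance between any of bead_a, bead_b and stud below 0.016 m), for 0.2 s.
2. one birdhouse hangs, let go, on the free hook that is at the front ((((distance between house_gable_hole and seat_a below 0.016 m and contact force between the fingers and house_gable below 0.1 N and angle between house_gable's own z axis and vertical below 0.35 rad) and horizontal distance between bead_a and stud below 0.016 m) or ((distance between house_gable_hole and seat_b below 0.016 m and contact force between the fingers and house_gable below 0.1 N and angle between house_gable's own z axis and vertical below 0.35 rad) and horizontal distance between bead_b and stud below 0.016 m) or ((distance between house_flat_hole and seat_a below 0.016 m and contact force between the fingers and house_flat below 0.1 N and angle between house_flat's own z axis and vertical below 0.35 rad) and horizontal distance between bead_a and stud below 0.016 m) or ((distance between house_flat_hole and seat_b below 0.016 m and contact force between the fingers and house_flat below 0.1 N and angle between house_flat's own z axis and vertical below 0.35 rad) and horizontal distance between bead_b and stud below 0.016 m))), for 0.3 s.
3. the other free hook points forward over the stud, the first birdhouse still hanging on its hook ((((distance between house_gable_hole and seat_a below 0.016 m and contact force between the fingers and house_gable below 0.1 N and angle between house_gable's own z axis and vertical below 0.35 rad) and horizontal distance between bead_b and stud below 0.016 m) or ((distance between house_gable_hole and seat_b below 0.016 m and contact force between the fingers and house_gable below 0.1 N and angle between house_gable's own z axis and vertical below 0.35 rad) and horizontal distance between bead_a and stud below 0.016 m) or ((distance between house_flat_hole and seat_a below 0.016 m and contact force between the fingers and house_flat below 0.1 N and angle between house_flat's own z axis and vertical below 0.35 rad) and horizontal distance between bead_b and stud below 0.016 m) or ((distance between house_flat_hole and seat_b below 0.016 m and contact force between the fingers and house_flat below 0.1 N and angle between house_flat's own z axis and vertical below 0.35 rad) and horizontal distance between bead_a and stud below 0.016 m))), for 0.2 s.
At the end, for the whole second after the job is handed in: Both birdhouses hang by their holes on the two free hooks, one on each (hole centre within 16 mm of the seat point, within 0.35 rad of upright), let go and at rest, and the last one's hook points forward with its bead within 16 mm of the stud seen from above ((((distance between house_gable_hole and seat_a below 0.016 m and contact force between the fingers and house_gable below 0.1 N and angle between house_gable's own z axis and vertical below 0.35 rad) and (distance between house_flat_hole and seat_b below 0.016 m and contact force between the fingers and house_flat below 0.1 N and angle between house_flat's own z axis and vertical below 0.35 rad)) or ((distance between house_gable_hole and seat_b below 0.016 m and contact force between the fingers and house_gable below 0.1 N and angle between house_gable's own z axis and vertical below 0.35 rad) and (distance between house_flat_hole and seat_a below 0.016 m and contact force between the fingers and house_flat below 0.1 N and angle between house_flat's own z axis and vertical below 0.35 rad))) and (((distance between house_gable_hole and seat_a below 0.016 m and contact force between the fingers and house_gable below 0.1 N and angle between house_gable's own z axis and vertical below 0.35 rad) and horizontal distance between bead_a and stud below 0.016 m) or ((distance between house_gable_hole and seat_b below 0.016 m and contact force between the fingers and house_gable below 0.1 N and angle between house_gable's own z axis and vertical below 0.35 rad) and horizontal distance between bead_b and stud below 0.016 m) or ((distance between house_flat_hole and seat_a below 0.016 m and contact force between the fingers and house_flat below 0.1 N and angle between house_flat's own z axis and vertical below 0.35 rad) and horizontal distance between bead_a and stud below 0.016 m) or ((distance between house_flat_hole and seat_b below 0.016 m and contact force between the fingers and house_flat below 0.1 N and angle between house_flat's own z axis and vertical below 0.35 rad) and horizontal distance between bead_b and stud below 0.016 m)) and linear speed of each of house_gable, house_flat below 0.04 m/s and velocity of joint rotor between -0.1 and 0.1 rad/s); the robot touches nothing.
It fails at once if a loose bystander (stamp, spool, soap carton, candle glass or pot) is shifted more than 30 mm (distance of any of rubber_stamp_1, spool_2, soap_box_2, votive_1, pot_1 from where it was at the start of the episode above 0.03 m).
It also fails if it takes over 72 s, if anything falls off the work surface, if the arm or the gripper's body presses on something with over 40 N, if the wrist force passes 120 N, or if a joint passes its speed limit or range.

## Robot

A 6-joint arm with a two-finger parallel gripper is mounted at the origin on a cart in front of the work surface, level with it; the furniture and walls round the work are solid. World frame = base frame: x ahead of the robot, y to its left, z up, the work surface at z = 0. Lengths are in mm, angles in rad, forces in N, time in s.
With the tool pointing down it reaches from about 225 to 875 mm from the base axis. Payload 3.4 kg.
Tool frame: the origin (TCP) lies between the finger pads; the fingertips stand 22 mm ahead of it and the grasp point (between the pads) lies 3 mm ahead of it; z points along the fingers, y is the line along which they close (so a half turn about z gives the same grasp; the last joint's range is limited). The gripper opens to 85 mm and grips with 20 to 120 N. Pads are 22 mm wide; open, the fingers measure 114 mm over their backs; the gripper's body (76 mm by 85 mm) begins 54 mm behind the grasp point. The pads swing forward as they close: fully open they stand 13 mm farther back than shut.
Start: joints at [-1.231, 0.276, 1.505, -0, 1.361, -0.121], TCP at [255.687, -515.061, 223.828] pointing down, gripper open.
Joint ranges: [-2.89, 2.89], [-0.75, 2.08], [0.22, 2.7], [-1.18, 4.32], [0.11, 2.71], [-2.7, 2.7]. Speed limits (rad/s): [2.57, 2.57, 3.14, 3.14, 3.14, 3.14].

## Interface

Orientations are given as a unit quaternion [w, x, y, z].
In Python, from workcell import read_state, camera, camera_info, close_job gives the robot as it stands. The module is installed in compiled form; this text tells all that it offers.
- The arm moves only by the tool move_arm, never from a script. Its argument "series" is a list of rows, each an object of numbers: "x", "y", "z": the shift along the tool's x, y, z each as a share of 100 mm, from -1 to 1; "roll": the turn about the tool's z as a share of 90 degrees, from -1 to 1. In form: [{"x": .., "y": .., "z": .., "roll": ..}, ...]. A call has 1 to 8 rows; each row shifts and turns the commanded pose from where the row before left it, along the tool's axes as they then stand; what a row does not reach is not made up. A row lasts 1/12 s, in which the tool goes at most 41.7 mm and 7.16 degrees, less where a joint would pass 70% of its speed; a pose out of reach is approached as far as the arm can. A call with a number of a shift or a turn outside -1 to 1 is refused whole. A call with a gripper value outside its range is refused whole. "fingers" is the closure, from 0 (fully open) to 1 (shut), set as the call begins (left out, the last holds). The fingers move at their own pace and stop on an object; "force" is the grip in N (left out, the last holds). Time passes only in rows, so rows that do not move let the fingers close. It gives the time, the measured TCP pose, the force, the opening and the grip force at its end, in the units of the state.
- read_state(): the state, without advancing time (a new reading comes with each control period).
- camera(name): name is "scene" or "top" or "wrist"; returns (picture, depth): 480x640x3 uint8, blue, green, red; 480x640 float32, mm along the optical axis (not along the pixel's ray), 0 where there is no reading.
- camera_info(name): a dict with "fx", "fy", "cx", "cy" (pixels), "D" ([k1, k2, p1, p2, k3] as OpenCV has them; the pictures are not rectified), "R" (3x3) and "t" (3): a world point X has camera coordinates R X + t. Camera axes: x right, y down, z forward; pixel columns grow to the right and rows downward; lengths in mm; the calibration is good to about 2 mm. A picture is of the moment at which its call begins: read the wrist's pose just before it. camera_info takes no time and is no camera call; for the wrist camera it gives the pose at the moment of the call.
- close_job(): hands the job in; it is judged then, once.
The state is a dict: "time_s": time; "joints": joint angles; "qvel": joint speeds; "joint_torque": joint torques, N m; "eef_pos": TCP position; "ee_rot": TCP orientation; "ft_force": force on the tool from outside, world axes, zero at the start; "ft_torque": the same for the moment, N m; "opening": finger opening in mm; "grip_force": force on a finger pad.
Only numpy, scipy, OpenCV 4.12 (cv2) and the standard library are available. Lean on these libraries where they do the work, as an engineer would, in place of code of your own. Each camera call takes 0.05 s, during which the arm holds its last target. There are 200 camera calls.

## Working session

There is one attempt and no reset: what is moved stays moved. The work goes in short steps, Python scripts to look and compute and a tool call to move; the robot and the scene stay as the last step left them, time stands still between calls to the robot, and variables do not carry over. Pictures are saved under pics/ and viewed, at most 11 in all, crops included, and the job is handed in when it is done.

Besides the shell and the picture viewer there is one more tool, called after "Emit:" by a JSON object that holds its "name" and its "arguments", one argument or row to a line. move_arm: Moves the arm, as the interface text tells. Shift numbers are shares of 100 mm and turn numbers shares of 90 degrees, none past 1 either way. Its arguments: {"type":"object","properties":{"series":{"type":"array","items":{"type":"object","properties":{"x":{"type":"number","minimum":-1,"maximum":1},"y":{"type":"number","minimum":-1,"maximum":1},"z":{"type":"number","minimum":-1,"maximum":1},"roll":{"type":"number","minimum":-1,"maximum":1}}}},"fingers":{"type":"number"},"force":{"type":"number"}},"required":["series"]}

```bash
mkdir -p pics
cat > h.py <<'E'
import numpy as np, cv2
from workcell import read_state, camera, camera_info, close_job
def ray(info,u,v):
    K=np.array([[info['fx'],0,info['cx']],[0,info['fy'],info['cy']],[0,0,1.]])
    p=cv2.undistortPoints(np.array([[[u,v]]],float),K,np.array(info['D'],float))[0,0]
    R=np.array(info['R']);t=np.array(info['t'])
    return -R.T@t, R.T@np.array([p[0],p[1],1.]), R, t
def onplane(info,u,v,z):
    o,d,_,_=ray(info,u,v); return o+d*(z-o[2])/d[2]
def depthpt(info,u,v,dep):
    o,d,_,_=ray(info,u,v); return o+d*dep
def proj(info,X):
    K=np.array([[info['fx'],0,info['cx']],[0,info['fy'],info['cy']],[0,0,1.]])
    return cv2.projectPoints(np.array(X,float).reshape(-1,1,3),cv2.Rodrigues(np.array(info['R'],float))[0],np.array(info['t'],float),K,np.array(info['D'],float))[0][:,0]
def cloud(info,dep):
    h,w=dep.shape; u,v=np.meshgrid(np.arange(w),np.arange(h))
    K=np.array([[info['fx'],0,info['cx']],[0,info['fy'],info['cy']],[0,0,1.]])
    p=cv2.undistortPoints(np.stack([u,v],-1).reshape(-1,1,2).astype(float),K,np.array(info['D'],float))[:,0]
    c=np.c_[p,np.ones(len(p))]*dep.reshape(-1,1)
    return ((c-np.array(info['t']))@np.array(info['R'])).reshape(h,w,3)
def snap(n,f):
    i=camera_info(n); im,d=camera(n); cv2.imwrite('pics/'+f+'.png',im); np.savez('pics/'+f+'.npz',d=d,**{k:np.array(x) for k,x in i.items()}); return i,im,d
E
python3 - <<'E'
from h import *
s=read_state(); print(s)
for n in('scene','top'):
    i,im,d=snap(n,n+'0'); print(n,-np.array(i['R']).T@i['t'],i['fx'],np.array(i['R']).round(2).tolist())
E
```

```text
{'time_s': 0.0, 'joints': array([-1.23097507e+00,  2.76587288e-01,  1.50610812e+00, -2.75330134e-05,
        1.36069790e+00, -1.20988407e-01]), 'qvel': array([-0.00014489, -0.00200718,  0.00055354, -0.00019159, -0.00268397,
        0.00057999]), 'joint_torque': array([-3.26013491e-03, -4.16786528e+01, -2.45807058e+01, -6.71172111e-04,
        1.11145808e-02,  1.26332251e-07]), 'eef_pos': array([ 255.50119225, -514.52333773,  222.95408168]), 'ee_rot': array([-8.93476606e-04,  9.73572970e-01,  2.28374389e-01, -1.11695200e-04]), 'ft_force': array([-0.30825848,  0.19850703,  0.32083453]), 'ft_torque': array([-0.00463255, -0.0424849 ,  0.0027122 ]), 'grip_force': 0.0, 'opening': 85.60551668456283}
scene [-285.64649674  541.21427195 1185.05287149] 556.0144428449189 [[-0.45, -0.89, 0.0], [-0.67, 0.34, -0.66], [0.59, -0.3, -0.75]]
top [ 332.71205059  127.39723921 1561.43000397] 590.1599560223077 [[0.02, -1.0, 0.02], [-0.99, -0.02, -0.13], [0.13, -0.02, -0.99]]
```

View pics/scene0.png

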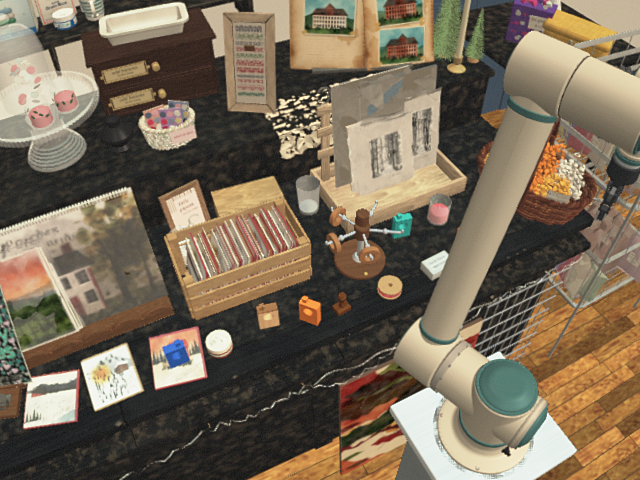

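View pics/top0.png

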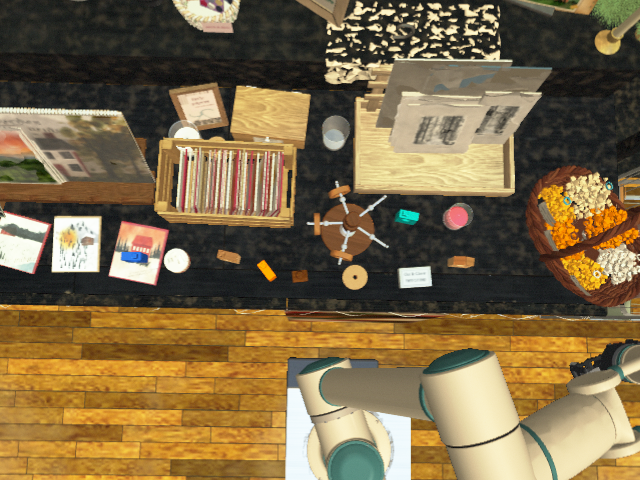

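The top view shows the carousel at about (347,230), with rings at (340,190), (317,223) and (342,256). The free hooks end near (384,197) and (388,246).
Birdhouse candidates: pale (229,256), pale (461,262), orange (266,270), turquoise (407,216), blue (133,257). By the description I choose the two pale ones, and I'll check them in a close crop.

Run:
```python
from h import *
im=cv2.imread('pics/top0.png')
a=cv2.resize(im[170:300,200:500],(800,347),interpolation=cv2.INTER_CUBIC)
b=np.hstack([cv2.resize(im[235:285,200:280],(400,250),interpolation=cv2.INTER_CUBIC),cv2.resize(im[235:285,420:500],(400,250),interpolation=cv2.INTER_CUBIC)])
cv2.imwrite('pics/crop1.png',np.vstack([a,b]))
z=np.load('pics/top0.npz'); C=cloud(z,z['d'])
for n,(u,v) in dict(h1=(229,256),h2=(461,262),org=(266,270),knob=(347,230),turq=(407,216),pot=(176,260),stamp=(300,276),spool=(355,277),soap=(414,277),vot=(458,216)).items(): print(n,C[v,u].round())
for n,(u0,u1,v0,v1) in dict(h1=(210,248,240,270),h2=(440,482,245,278)).items():
    P=C[v0:v1,u0:u1].reshape(-1,3); P=P[(P[:,2]>40)&(P[:,2]<100)]
    print(n,len(P),P[:,2].max(),cv2.minAreaRect(P[:,:2].astype(np.float32)),np.percentile(P[:,2],[10,50,90]))
```

```text
h1 [483. 314.  69.]
h2 [ 478. -273.   83.]
org [449. 219.  74.]
knob [549.  19. 114.]
turq [ 594. -137.   77.]
pot [474. 456.  29.]
stamp [436. 133.  71.]
spool [441. -12.   5.]
soap [ 442. -163.   32.]
vot [ 602. -276.   50.]
h1 191 91.20357031192945 ((484.8989562988281, 318.0331726074219), (51.356937408447266, 22.25326156616211), 78.85053253173828) [67.95676635 73.66124369 84.69522589]
h2 208 91.04908162262387 ((483.517578125, -284.1485900878906), (53.39527893066406, 22.22739028930664), 84.49454498291016) [57.56332939 76.21698677 85.18847172]
```

View pics/crop1.png

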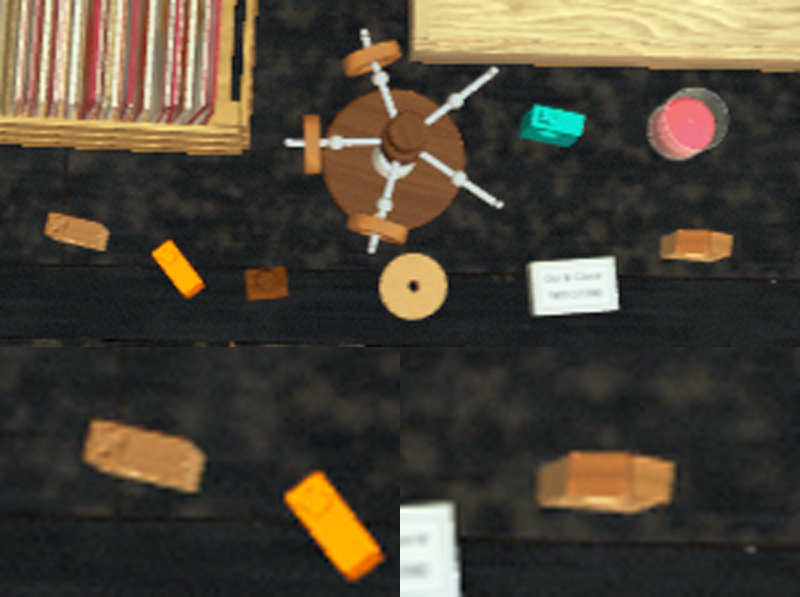

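The crop shows the flat-roofed house with chimney at the left (crop 78,232) and the gabled one at the right (crop 697,246). The beads sit at crop (380,78), (336,142), (384,205), (458,178) and (455,100). Next I fit the axis and find the stud.

Run:
```python
from h import *
from scipy.optimize import least_squares
z=np.load('pics/top0.npz'); C=cloud(z,z['d'])
P=C[190:250,310:390].reshape(-1,3); k=P[(P[:,2]>180)&(P[:,2]<196)]; print('knob',len(k),cv2.minEnclosingCircle(k[:,:2].astype(np.float32)),k.mean(0))
B=np.array([onplane(z,200+u*.375,170+v*.375,125)[:2] for u,v in[(380,78),(336,142),(384,205),(458,178),(455,100)]])
f=least_squares(lambda p:np.linalg.norm(B-p,axis=1)-62,B.mean(0)); c=f.x; print('axis',c,f.fun, np.degrees(np.arctan2(*(B-c).T[::-1])))
for n,(u,v) in dict(tipA=(500,205),tipB=(494,70)).items():
    q=onplane(z,200+u*.375,170+v*.375,135)[:2]-c; print(n,np.linalg.norm(q),np.degrees(np.arctan2(q[1],q[0])))
im=cv2.imread('pics/scene0.png'); cv2.imwrite('pics/crop2.png',cv2.resize(im[190:290,300:430],(780,600),interpolation=cv2.INTER_CUBIC))
s=np.load('pics/scene0.npz'); print('base c in scene crop',(proj(s,[[c[0],c[1],14],[c[0]-62,c[1],16]])-[300,190])*6)
# brass mask
hsv=cv2.cvtColor(im,cv2.COLOR_BGR2HSV)[230:290,325:395]
```

```text
knob 169 ((566.72607421875, 10.307376861572266), 17.735977172851562) [566.02639831  10.30820162 187.20270549]
axis [566.15073528  10.04276757] [ 0.31870376 -0.300013    0.66355457 -0.27669358  0.27947057] [  20.30611501   92.51757557  164.69712778 -123.33563688  -50.99446195]
tipA 107.048933601321 -123.72618249521035
tipB 106.45278022458672 -51.4608084502828
base c in scene crop [[357.40238004 397.30541771]
 [424.2416604  487.75719104]]
```

View pics/crop2.png

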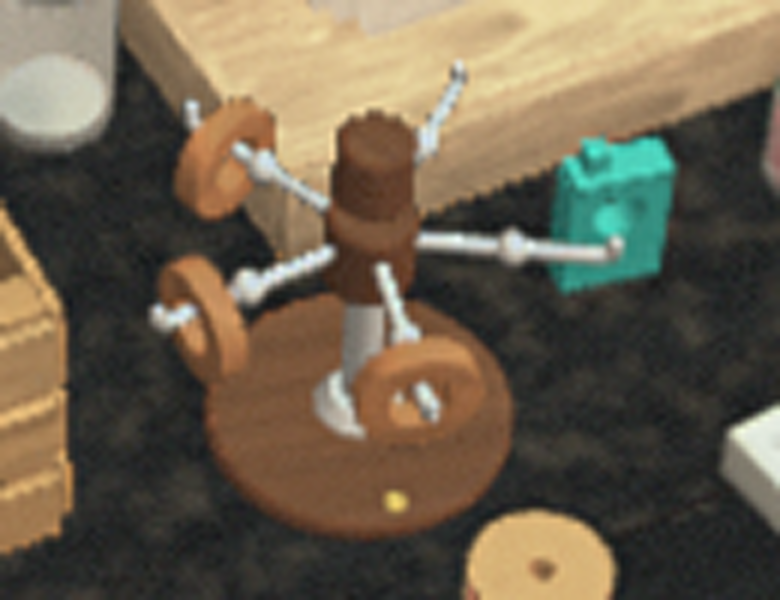

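The stud is at crop (396,501), which is pixel (366,273.5). The turquoise look-alike stands behind the right free hook, and the gripper must clear the print rack beyond it.

```bash
cat >> h.py <<'E'
def mv(target,theta=None):
    "shift in tool axes (units of 100 mm) and roll (units of 90 deg) to world target and tool-x heading theta (deg)"
    from scipy.spatial.transform import Rotation as Ro
    s=read_state(); w,x,y,z=s['ee_rot']; R=Ro.from_quat([x,y,z,w]).as_matrix(); th=np.degrees(np.arctan2(R[1,0],R[0,0]))
    d=R.T@(np.array(target)-s['eef_pos'])/100; print('pos',s['eef_pos'].round(1),'th',round(th,1),'tilt',R[2,2].round(4),'-> d',d.round(3),'roll',None if theta is None else round((th-theta)/90,3),'t',s['time_s'])
    return d
E
python3 - <<'E'
from h import *
s=np.load('pics/scene0.npz'); q=onplane(s,366,273.5,16); c=np.array([566.4,10.2]); d=q[:2]-c
print(q,np.linalg.norm(d),np.degrees(np.arctan2(d[1],d[0])))
im=cv2.imread('pics/scene0.png')
h=cv2.cvtColor(im,cv2.COLOR_BGR2HSV)[266:281,358:374]; m=((h[...,0]>18)&(h[...,0]<35)&(h[...,1]>90)&(h[...,2]>140)); v,u=np.nonzero(m); print(len(u),u.mean()+358,v.mean()+266)
z=np.load('pics/top0.npz'); C=cloud(z,z['d']).reshape(-1,3)
for y0 in range(-350,350,50):
    P=C[(C[:,1]>y0)&(C[:,1]<y0+50)&(C[:,2]>100)&(C[:,2]<600)&(C[:,0]>380)]; 
    print(y0,[int(P[(P[:,0]>x)&(P[:,0]<x+40),2].max(initial=0)) for x in range(400,800,40)])
mv([566,10,222],90)
E
```

```text
[503.25218691  25.17373584  16.        ] 64.89883715194576 166.66028460167655
11 365.3636363636364 273.09090909090907
-350 [0, 0, 0, 0, 0, 0, 0, 0, 0, 0]
-300 [0, 0, 0, 0, 0, 0, 0, 0, 0, 0]
-250 [0, 0, 0, 0, 0, 0, 0, 0, 0, 0]
-200 [0, 0, 0, 0, 0, 0, 0, 0, 0, 101]
-150 [0, 0, 0, 0, 0, 0, 0, 0, 0, 103]
-100 [0, 0, 140, 133, 0, 140, 0, 0, 0, 0]
-50 [0, 0, 0, 186, 193, 136, 0, 0, 0, 0]
0 [0, 151, 151, 193, 196, 147, 154, 0, 0, 108]
50 [0, 0, 138, 150, 151, 142, 144, 0, 0, 111]
100 [0, 0, 0, 135, 142, 0, 0, 0, 147, 0]
150 [0, 0, 0, 0, 151, 150, 150, 149, 153, 139]
200 [0, 0, 0, 0, 152, 153, 152, 155, 154, 143]
250 [0, 0, 0, 0, 153, 154, 153, 160, 155, 148]
300 [0, 0, 0, 0, 152, 153, 154, 155, 152, 146]
pos [ 255.5 -514.6  223. ] th 26.4 tilt -1.0 -> d [ 5.114 -3.318  0.017] roll -0.707 t 0.1
```

Emit:
{"name": "move_arm", "arguments": {
  "series": [
    {"x": 0.32, "y": -0.207},
    {"x": 0.32, "y": -0.207},
    {"x": 0.32, "y": -0.207},
    {"x": 0.32, "y": -0.207},
    {"x": 0.32, "y": -0.207},
    {"x": 0.32, "y": -0.207},
    {"x": 0.32, "y": -0.207},
    {"x": 0.32, "y": -0.207}
  ],
  "fingers": 0,
  "force": 40
}}

```text
invalid input
```

Emit:
{"name": "move_arm", "arguments": {
  "series": [
    {"x": 0.32, "y": -0.207},
    {"x": 0.32, "y": -0.207},
    {"x": 0.32, "y": -0.207},
    {"x": 0.32, "y": -0.207},
    {"x": 0.32, "y": -0.207},
    {"x": 0.32, "y": -0.207},
    {"x": 0.32, "y": -0.207},
    {"x": 0.32, "y": -0.207}
  ]
}}

```text
invalid input
```

Emit:
{"name": "move_arm", "arguments": {
  "series": [
    {"roll": -0.078},
    {"roll": -0.078},
    {"roll": -0.078},
    {"roll": -0.078},
    {"roll": -0.078},
    {"roll": -0.078},
    {"roll": -0.078},
    {"roll": -0.078}
  ]
}}

```text
invalid input
```

Run:
```python
from h import *
mv([566,10,175],90)
i,im,d=snap('wrist','w0'); C=cloud(i,d).reshape(-1,3); k=C[(C[:,2]>180)&(C[:,2]<196)&(abs(C[:,0]-566)<40)&(abs(C[:,1]-10)<40)]
if len(k): print(len(k),cv2.minEnclosingCircle(k[:,:2].astype(np.float32)),k.mean(0))
print(proj(i,[[566,10,188],[503,25,16]]))
```

```text
pos [ 255.5 -514.6  223. ] th 26.4 tilt -1.0 -> d [ 5.113 -3.317  0.487] roll -0.707 t 0.1
[[19152.71634031 26851.37429134]
 [  -67.73213412  -251.42419898]]
```

Emit:
{"name": "move_arm", "arguments": {
  "series": [
    {"x": 0.32, "y": -0.207, "z": 0, "roll": 0},
    {"x": 0.32, "y": -0.207, "z": 0, "roll": 0},
    {"x": 0.32, "y": -0.207, "z": 0, "roll": 0},
    {"x": 0.32, "y": -0.207, "z": 0, "roll": 0}
  ]
}}

```text
time_s: 0.48
eef_pos: [333.8, -382.5, 223.4]
ee_rot: [-0.0, 0.974, 0.228, -0.0]
ft_force: [0.8, -0.1, 0.0]
opening: 85.6
grip_force: 0.0
```

Emit:
{"name": "move_arm", "arguments": {
  "series": [
    {"x": 0.32, "y": -0.207, "z": 0, "roll": 0},
    {"x": 0.32, "y": -0.207, "z": 0, "roll": 0},
    {"x": 0.32, "y": -0.207, "z": 0, "roll": 0},
    {"x": 0.32, "y": -0.207, "z": 0, "roll": 0},
    {"x": 0.32, "y": -0.207, "z": 0, "roll": 0},
    {"x": 0.32, "y": -0.207, "z": 0, "roll": 0},
    {"x": 0.32, "y": -0.207, "z": 0, "roll": 0},
    {"x": 0.32, "y": -0.207, "z": 0, "roll": 0}
  ],
  "fingers": 0,
  "force": 40
}}

```text
time_s: 1.15
eef_pos: [489.6, -119.9, 223.7]
ee_rot: [0.0, 0.974, 0.228, -0.0]
ft_force: [0.1, -0.5, -1.1]
opening: 85.6
grip_force: 0.0
```

Emit:
{"name": "move_arm", "arguments": {
  "series": [
    {"x": 0.32, "y": -0.207, "z": 0, "roll": 0},
    {"x": 0.32, "y": -0.207, "z": 0, "roll": 0},
    {"x": 0.32, "y": -0.207, "z": 0, "roll": 0},
    {"x": 0, "y": 0, "z": 0, "roll": -0.078},
    {"x": 0, "y": 0, "z": 0, "roll": -0.078},
    {"x": 0, "y": 0, "z": 0, "roll": -0.078},
    {"x": 0, "y": 0, "z": 0, "roll": -0.078},
    {"x": 0, "y": 0, "z": 0, "roll": -0.078}
  ]
}}

```text
time_s: 1.82
eef_pos: [547.3, -23.2, 223.3]
ee_rot: [-0.0, 0.858, 0.514, -0.0]
ft_force: [-0.5, 0.1, 0.1]
opening: 85.7
grip_force: 0.0
```

Emit:
{"name": "move_arm", "arguments": {
  "series": [
    {"x": 0, "y": 0, "z": 0, "roll": -0.078},
    {"x": 0, "y": 0, "z": 0, "roll": -0.078},
    {"x": 0, "y": 0, "z": 0, "roll": -0.078},
    {"x": 0, "y": 0, "z": 0, "roll": -0.078},
    {"x": 0, "y": 0, "z": 0, "roll": 0}
  ]
}}

```text
time_s: 2.23
eef_pos: [547.3, -23.5, 223.5]
ee_rot: [-0.0, 0.709, 0.705, -0.0]
ft_force: [-1.1, -0.1, -0.2]
opening: 85.2
grip_force: 0.0
```

Run:
```python
from h import *
mv([566.4,10.2,175],90)
i,im,d=snap('wrist','w0'); C=cloud(i,d).reshape(-1,3); k=C[(C[:,2]>180)&(C[:,2]<196)&(abs(C[:,0]-566)<40)&(abs(C[:,1]-10)<40)]
if len(k): print(len(k),cv2.minEnclosingCircle(k[:,:2].astype(np.float32)),k.mean(0))
print(proj(i,[[566,10,188],[503,25,16]]))
```

```text
pos [547.3 -23.5 223.5] th 89.7 tilt -1.0 -> d [0.338 0.189 0.484] roll -0.003 t 2.2333
3124 ((564.9258422851562, 10.89116096496582), 17.80095100402832) [564.55823482  12.22103944 185.98106551]
[[354.24609568 216.02876851]
 [274.70921037 160.28318718]]
```

Emit:
{"name": "move_arm", "arguments": {
  "series": [
    {"x": 0.17, "y": 0.09, "z": 0, "roll": 0},
    {"x": 0.17, "y": 0.095, "z": 0, "roll": 0},
    {"x": 0, "y": 0, "z": 0, "roll": 0},
    {"x": 0, "y": 0, "z": 0.2, "roll": 0},
    {"x": 0, "y": 0, "z": 0.2, "roll": 0},
    {"x": 0, "y": 0, "z": 0.08, "roll": 0},
    {"x": 0, "y": 0, "z": 0, "roll": 0}
  ]
}}

```text
time_s: 2.87
eef_pos: [564.3, 10.2, 173.5]
ee_rot: [-0.002, 0.71, 0.704, -0.002]
ft_force: [-0.5, 0.4, 0.6]
opening: 86.0
grip_force: 0.0
```

Emit:
{"name": "move_arm", "arguments": {
  "series": [
    {"x": 0, "y": 0, "z": 0, "roll": 0},
    {"x": 0, "y": 0, "z": 0, "roll": 0},
    {"x": 0, "y": 0, "z": 0, "roll": 0},
    {"x": 0, "y": 0, "z": 0, "roll": 0},
    {"x": 0, "y": 0, "z": 0, "roll": 0},
    {"x": 0, "y": 0, "z": 0, "roll": 0},
    {"x": 0, "y": 0, "z": 0, "roll": 0},
    {"x": 0, "y": 0, "z": 0, "roll": 0}
  ],
  "fingers": 1,
  "force": 40
}}

```text
time_s: 3.53
eef_pos: [568.0, 10.1, 180.5]
ee_rot: [0.003, 0.71, 0.704, 0.002]
ft_force: [-3.7, 0.5, 18.6]
opening: -0.1
grip_force: 8.8
```

Run:
```python
from h import *
i,im,d=snap('wrist','w1'); 
i2,im2,d2=snap('scene','s1')
s=read_state(); print(s['eef_pos'],s['opening'],s['grip_force'],s['ft_force'])
p=cv2.resize(im,(400,300)); q=cv2.resize(im2[150:300,270:470],(400,300),interpolation=cv2.INTER_CUBIC)
cv2.imwrite('pics/c3.png',np.hstack([p,q]))
```

```text
[567.98559428  10.0864139  180.51042297] 0.13901635787344327 8.739992959761977 [-2.90888348 -0.16687802 17.9354065 ]
```

View pics/c3.png

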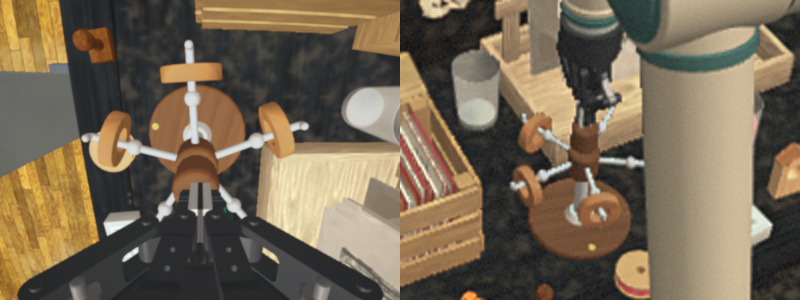

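The wrist view shows the shut fingertips at crop (200,207), beside or on the knob at (197,170), and the rotor hasn't turned. I'll get the fingertip and knob positions from depth.

Run:
```python
from h import *
z=np.load('pics/w1.npz'); C=cloud(z,z['d']); 
tcp=np.array([568,10.1,180.5])
print('cam',-z['R'].T@z['t']); print(proj(z,[tcp,tcp-[0,0,22],[566,10,188],[566,10,150]]))
for v in range(230,400,12): print(v,[C[v,u].round().tolist() for u in (300,318)])
```

```text
cam [567.84000822  88.6527903  329.40047318]
[[319.50136759 303.84915839]
 [319.27992872 284.10206704]
 [315.12724799 312.0006985 ]
 [315.56790801 277.80290199]]
230 [[557.0, 29.0, 122.0], [568.0, 31.0, 130.0]]
242 [[557.0, 27.0, 140.0], [568.0, 28.0, 141.0]]
254 [[558.0, 27.0, 157.0], [567.0, 28.0, 162.0]]
266 [[559.0, 27.0, 176.0], [567.0, 29.0, 180.0]]
278 [[560.0, 26.0, 186.0], [567.0, 25.0, 185.0]]
290 [[559.0, 20.0, 187.0], [567.0, 20.0, 187.0]]
302 [[559.0, 14.0, 186.0], [567.0, 21.0, 200.0]]
314 [[560.0, 18.0, 203.0], [567.0, 22.0, 211.0]]
326 [[561.0, 17.0, 212.0], [567.0, 22.0, 219.0]]
338 [[562.0, 24.0, 230.0], [567.0, 21.0, 225.0]]
350 [[562.0, 22.0, 234.0], [567.0, 15.0, 224.0]]
362 [[562.0, 23.0, 241.0], [567.0, 9.0, 223.0]]
374 [[562.0, 23.0, 246.0], [567.0, 6.0, 225.0]]
386 [[563.0, 28.0, 257.0], [567.0, 0.0, 225.0]]
398 [[563.0, 28.0, 261.0], [565.0, -208.0, -2.0]]
```

Emit:
{"name": "move_arm", "arguments": {
  "series": [
    {"x": 0, "y": 0, "z": -0.25, "roll": 0},
    {"x": 0, "y": 0, "z": -0.25, "roll": 0},
    {"x": 0, "y": 0, "z": 0, "roll": 0}
  ]
}}

```text
time_s: 3.88
eef_pos: [569.4, 10.1, 231.5]
ee_rot: [0.004, 0.71, 0.704, 0.003]
ft_force: [0.5, 0.1, 0.6]
opening: 0.2
grip_force: 0.0
```

Run:
```python
from h import *
s=read_state(); tcp=s['eef_pos']; print(tcp,s['opening'],s['ft_force'])
z,im,d=snap('wrist','w2'); C=cloud(z,d)
for v in range(254,400,6): print(v,[C[v,u].round().tolist() for u in (308,318)])
cv2.imwrite('pics/c4.png',im)
```

```text
[569.44328099  10.05980758 231.46215494] 0.1804180422333999 [0.52997411 0.11115998 0.56472844]
254 [[563.0, 19.0, 188.0], [569.0, 18.0, 185.0]]
260 [[563.0, 15.0, 187.0], [569.0, 15.0, 188.0]]
266 [[563.0, 11.0, 186.0], [569.0, 12.0, 188.0]]
272 [[563.0, 8.0, 187.0], [569.0, 8.0, 187.0]]
278 [[563.0, 4.0, 187.0], [569.0, 4.0, 188.0]]
284 [[563.0, -0.0, 186.0], [569.0, -0.0, 187.0]]
290 [[563.0, -6.0, 183.0], [569.0, -6.0, 183.0]]
296 [[565.0, 21.0, 245.0], [569.0, 21.0, 246.0]]
302 [[565.0, 21.0, 251.0], [569.0, 21.0, 251.0]]
308 [[565.0, 22.0, 257.0], [569.0, 21.0, 255.0]]
314 [[565.0, 21.0, 261.0], [569.0, 21.0, 261.0]]
320 [[565.0, 21.0, 265.0], [569.0, 22.0, 266.0]]
326 [[565.0, 21.0, 269.0], [569.0, 21.0, 269.0]]
332 [[565.0, 22.0, 274.0], [569.0, 21.0, 273.0]]
338 [[565.0, 23.0, 279.0], [569.0, 20.0, 276.0]]
344 [[565.0, 23.0, 283.0], [569.0, 18.0, 276.0]]
350 [[565.0, 23.0, 286.0], [569.0, 16.0, 276.0]]
356 [[565.0, 22.0, 288.0], [569.0, 13.0, 276.0]]
362 [[566.0, 22.0, 291.0], [569.0, 10.0, 275.0]]
368 [[566.0, 23.0, 295.0], [568.0, 8.0, 275.0]]
374 [[566.0, 23.0, 298.0], [568.0, 5.0, 275.0]]
380 [[566.0, 23.0, 300.0], [568.0, 3.0, 275.0]]
386 [[566.0, 20.0, 299.0], [568.0, -0.0, 275.0]]
392 [[566.0, 18.0, 299.0], [568.0, -244.0, -2.0]]
398 [[565.0, 6.0, 288.0], [567.0, -254.0, -2.0]]
```

View pics/c4.png

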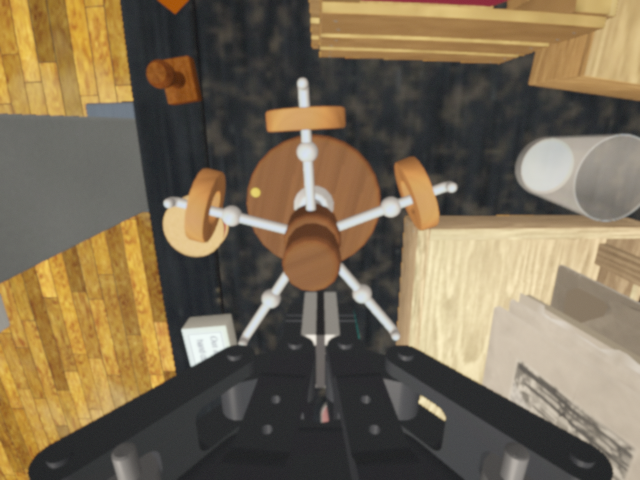

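The fingers end about 9 mm behind the reported TCP, 30 mm shorter than the text says, so they closed on top of the knob. I'll shift all grasp heights down to match. The stud shows at (255,192).

Emit:
{"name": "move_arm", "arguments": {
  "series": [
    {"x": 0, "y": 0, "z": 0, "roll": 0},
    {"x": 0, "y": 0, "z": 0, "roll": 0},
    {"x": 0, "y": 0, "z": 0, "roll": 0},
    {"x": 0, "y": 0, "z": 0, "roll": 0},
    {"x": 0, "y": 0, "z": 0, "roll": 0},
    {"x": 0, "y": 0, "z": 0, "roll": 0}
  ],
  "fingers": 0
}}

```text
time_s: 4.43
eef_pos: [566.1, 10.4, 225.2]
ee_rot: [-0.0, 0.71, 0.705, -0.0]
ft_force: [-0.2, 0.0, 0.6]
opening: 72.3
grip_force: 0.0
```

Run:
```python
from h import *
mv([565.8,10.3,148],90); s=read_state(); print(s['opening'],s['ee_rot'],s['ft_force'])
z=np.load('pics/w2.npz'); print('stud',onplane(z,255.5,192,16))
```

```text
pos [566.1  10.4 225.2] th 89.6 tilt -1.0 -> d [-0.001 -0.002  0.772] roll -0.005 t 4.4333
72.29695986611114 [-3.67177473e-04  7.09694282e-01  7.04509602e-01 -3.35020438e-04] [-0.23514778  0.0361399   0.5638038 ]
stud [505.45160101  25.78843192  16.        ]
```

Run:
```python
from h import *
z,im,d=snap('wrist','w3'); C=cloud(z,d).reshape(-1,3)
for a in(-1,1):
    k=C[((C[:,0]-566)*a>36)&((C[:,0]-566)*a<60)&(abs(C[:,1]-10)<14)&(C[:,2]>160)]; print(len(k), np.percentile(k[:,2],[0,1,5,20,50]) if len(k) else '', k[k[:,2].argsort()[:3]].round() if len(k) else '')
```

```text
11544 [239.33358979 247.8591051  259.28257034 286.75675499 295.62245897] [[530.   9. 239.]
 [530.   3. 240.]
 [530.  15. 241.]]
12694 [239.29719353 244.35247335 252.32810564 274.24248527 294.02438918] [[603.   6. 239.]
 [603.  19. 240.]
 [603.   3. 240.]]
```

Emit:
{"name": "move_arm", "arguments": {
  "series": [
    {"x": 0, "y": 0, "z": 0.25, "roll": 0},
    {"x": 0, "y": 0, "z": 0.25, "roll": 0},
    {"x": 0, "y": 0, "z": 0.2, "roll": 0},
    {"x": 0, "y": 0, "z": 0.08, "roll": 0},
    {"x": 0, "y": 0, "z": 0, "roll": 0}
  ]
}}

```text
time_s: 4.9
eef_pos: [564.7, 10.5, 145.6]
ee_rot: [-0.002, 0.71, 0.705, -0.002]
ft_force: [-0.0, 0.6, -0.0]
opening: 85.6
grip_force: 0.0
```

Emit:
{"name": "move_arm", "arguments": {
  "series": [
    {"x": 0, "y": 0, "z": 0, "roll": 0},
    {"x": 0, "y": 0, "z": 0, "roll": 0},
    {"x": 0, "y": 0, "z": 0, "roll": 0},
    {"x": 0, "y": 0, "z": 0, "roll": 0},
    {"x": 0, "y": 0, "z": 0, "roll": 0},
    {"x": 0, "y": 0, "z": 0, "roll": 0},
    {"x": 0, "y": 0, "z": 0, "roll": 0}
  ],
  "fingers": 1,
  "force": 40
}}

```text
time_s: 5.48
eef_pos: [564.7, 10.3, 149.2]
ee_rot: [-0.001, 0.71, 0.705, -0.001]
ft_force: [-4.5, -0.9, 6.5]
opening: 34.6
grip_force: 41.6
```

Emit:
{"name": "move_arm", "arguments": {
  "series": [
    {"x": 0, "y": 0, "z": 0, "roll": 0.078},
    {"x": 0, "y": 0, "z": 0, "roll": 0.078},
    {"x": 0, "y": 0, "z": 0, "roll": 0.078},
    {"x": 0, "y": 0, "z": 0, "roll": 0.078},
    {"x": 0, "y": 0, "z": 0, "roll": 0.078},
    {"x": 0, "y": 0, "z": 0, "roll": 0.078},
    {"x": 0, "y": 0, "z": 0, "roll": 0.078},
    {"x": 0, "y": 0, "z": 0, "roll": 0.078}
  ]
}}

```text
time_s: 6.15
eef_pos: [564.6, 10.4, 149.2]
ee_rot: [-0.0, 0.959, 0.285, -0.001]
ft_force: [-4.2, -0.5, 5.7]
opening: 34.6
grip_force: 41.6
```

Emit:
{"name": "move_arm", "arguments": {
  "series": [
    {"x": 0, "y": 0, "z": 0, "roll": 0.078},
    {"x": 0, "y": 0, "z": 0, "roll": 0.078},
    {"x": 0, "y": 0, "z": 0, "roll": 0},
    {"x": 0, "y": 0, "z": 0, "roll": 0}
  ]
}}

```text
time_s: 6.48
eef_pos: [564.6, 10.4, 149.2]
ee_rot: [-0.0, 0.986, 0.168, -0.001]
ft_force: [-5.1, -0.2, 6.4]
opening: 34.6
grip_force: 41.6
```

Run:
```python
from h import *
mv([565.8,10.3,148],19.5)
z,im,d=snap('wrist','w4'); z2,im2,d2=snap('top','t4')
cv2.imwrite('pics/c5.png',np.hstack([cv2.resize(im,(400,300)),cv2.resize(im2[165:285,270:430],(400,300),interpolation=cv2.INTER_CUBIC)]))
```

```text
pos [564.6  10.4 149.2] th 19.4 tilt -1.0 -> d [0.011 0.005 0.012] roll -0.002 t 6.4833
```

View pics/c5.png

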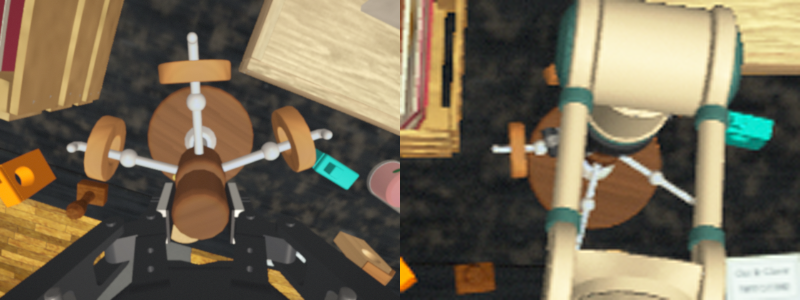

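The wrist view shows the rotor turned together with the tool: the centre ring is still straight up in the image. Now I release, lift and check the front hook.

Emit:
{"name": "move_arm", "arguments": {
  "series": [
    {"x": 0, "y": 0, "z": 0, "roll": 0},
    {"x": 0, "y": 0, "z": 0, "roll": 0},
    {"x": 0, "y": 0, "z": 0, "roll": 0},
    {"x": 0, "y": 0, "z": -0.25, "roll": 0},
    {"x": 0, "y": 0, "z": -0.3, "roll": 0},
    {"x": 0, "y": 0, "z": -0.35, "roll": 0},
    {"x": 0, "y": 0, "z": 0, "roll": 0},
    {"x": 0, "y": 0, "z": 0, "roll": 0}
  ],
  "fingers": 0
}}

```text
time_s: 7.25
eef_pos: [568.1, 10.2, 240.3]
ee_rot: [0.001, 0.986, 0.168, 0.003]
ft_force: [-0.5, -0.7, -0.3]
opening: 85.3
grip_force: 0.0
```

Run:
```python
from h import *
mv([483,316,200],-11); s=read_state(); print(s['opening'])
z,im,d=snap('wrist','w5'); c=np.array([566,10.3])
C=cloud(z,d); r=np.hypot(C[...,0]-c[0],C[...,1]-c[1]); white=cv2.inRange(cv2.cvtColor(im,cv2.COLOR_BGR2HSV),(0,0,130),(180,60,255))>0
m=white&(r>55)&(r<110)&(C[...,2]>110)&(C[...,2]<142)
P=C[m]; a=np.degrees(np.arctan2(P[:,1]-c[1],P[:,0]-c[0]))%360
h,e=np.histogram(a,72,(0,360)); print([(int(e[i]),int(h[i])) for i in range(72) if h[i]>20])
for lo,hi in((140,190),(210,265)):
    q=(a>lo)&(a<hi); print(lo,np.median(a[q]) if q.sum() else None)
```

```text
pos [568.1  10.2 240.3] th 19.4 tilt -1.0 -> d [ 0.21  -3.168  0.396] roll 0.338 t 7.25
85.34306886024275
[(15, 75), (20, 502), (25, 112), (85, 33), (90, 337), (95, 203), (160, 212), (165, 372), (170, 30), (230, 63), (235, 482), (240, 73), (305, 187), (310, 337), (315, 42)]
140 165.81998700868658
210 238.01700432852033
```

Emit:
{"name": "move_arm", "arguments": {
  "series": [
    {"x": 0.026, "y": -0.395, "z": 0, "roll": 0},
    {"x": 0.026, "y": -0.395, "z": 0, "roll": 0},
    {"x": 0.026, "y": -0.395, "z": 0, "roll": 0},
    {"x": 0.026, "y": -0.395, "z": 0, "roll": 0},
    {"x": 0.026, "y": -0.395, "z": 0, "roll": 0},
    {"x": 0.026, "y": -0.395, "z": 0, "roll": 0},
    {"x": 0.026, "y": -0.395, "z": 0, "roll": 0},
    {"x": 0.026, "y": -0.395, "z": 0, "roll": 0}
  ]
}}

```text
time_s: 7.97
eef_pos: [479.4, 316.7, 235.9]
ee_rot: [0.001, 0.986, 0.168, -0.002]
ft_force: [0.7, 0.4, 0.2]
opening: 85.7
grip_force: 0.0
```

Emit:
{"name": "move_arm", "arguments": {
  "series": [
    {"x": 0, "y": 0, "z": 0.15, "roll": 0.068},
    {"x": 0, "y": 0, "z": 0.15, "roll": 0.068},
    {"x": 0, "y": 0, "z": 0.15, "roll": 0.068},
    {"x": 0, "y": 0, "z": 0.15, "roll": 0.068},
    {"x": 0, "y": 0, "z": 0, "roll": 0.066},
    {"x": 0, "y": 0, "z": 0, "roll": 0},
    {"x": 0, "y": 0, "z": 0, "roll": 0}
  ]
}}

```text
time_s: 8.55
eef_pos: [480.5, 315.1, 176.4]
ee_rot: [0.001, 0.995, -0.095, -0.001]
ft_force: [0.7, 0.6, 0.4]
opening: 85.4
grip_force: 0.0
```

```bash
cat >> h.py <<'E'
def house(f):
    "top outline of a house seen by the wrist: points on the body above z=60"
    s=read_state(); e=s['eef_pos']; z,im,d=snap('wrist',f); C=cloud(z,d)
    h=cv2.cvtColor(im,cv2.COLOR_BGR2HSV)
    m=(h[...,0]>5)&(h[...,0]<25)&(h[...,1]>60)&(np.hypot(C[...,0]-e[0],C[...,1]-e[1])<50)&(C[...,2]<100)
    for lo,hi in((30,95),(62,76),(76,95)):
        k=m&(C[...,2]>lo)&(C[...,2]<hi); k=cv2.morphologyEx(k.astype(np.uint8),cv2.MORPH_OPEN,np.ones((3,3)))>0
        if k.sum()>20: print(lo,k.sum(),cv2.minAreaRect(C[k][:,:2].astype(np.float32)),C[k].mean(0).round(1),C[k][:,2].max().round(1))
    return m,C,im
E
python3 - <<'E'
from h import *
m,C,im=house('w6'); mv([484,317,0],-11)
E
```

```text
30 2509 ((482.36944580078125, 318.543701171875), (49.910892486572266, 22.273088455200195), 77.91023254394531) [485.4 317.7  66.7] 87.2
62 1593 ((482.36944580078125, 318.543701171875), (49.910892486572266, 22.273088455200195), 77.91023254394531) [483.4 315.7  71.6] 76.0
76 324 ((484.6482849121094, 330.246337890625), (12.034648895263672, 12.58548355102539), 78.76952362060547) [485.7 329.7  84.4] 87.2
pos [480.9 315.3 177. ] th -10.9 tilt -1.0 -> d [ 0.029 -0.024  1.77 ] roll 0.001 t 8.6
```

Emit:
{"name": "move_arm", "arguments": {
  "series": [
    {"x": 0.01, "y": -0.034, "z": 0, "roll": 0.013},
    {"x": 0, "y": 0, "z": 0.35, "roll": 0},
    {"x": 0, "y": 0, "z": 0.35, "roll": 0},
    {"x": 0, "y": 0, "z": 0.3, "roll": 0},
    {"x": 0, "y": 0, "z": 0.25, "roll": 0},
    {"x": 0, "y": 0, "z": 0.2, "roll": 0},
    {"x": 0, "y": 0, "z": 0, "roll": 0},
    {"x": 0, "y": 0, "z": 0, "roll": 0}
  ]
}}

```text
time_s: 9.27
eef_pos: [482.5, 318.4, 32.3]
ee_rot: [0.0, 0.994, -0.106, -0.001]
ft_force: [-0.3, 0.2, -0.4]
opening: 85.4
grip_force: 0.0
```

Emit:
{"name": "move_arm", "arguments": {
  "series": [
    {"x": 0, "y": 0, "z": 0, "roll": 0},
    {"x": 0, "y": 0, "z": 0, "roll": 0},
    {"x": 0, "y": 0, "z": 0, "roll": 0},
    {"x": 0, "y": 0, "z": 0, "roll": 0},
    {"x": 0, "y": 0, "z": 0, "roll": 0},
    {"x": 0, "y": 0, "z": 0, "roll": 0}
  ],
  "fingers": 1,
  "force": 25
}}

```text
time_s: 9.77
eef_pos: [483.9, 319.1, 34.6]
ee_rot: [-0.001, 0.994, -0.106, 0.002]
ft_force: [-0.1, -0.8, 6.0]
opening: 49.9
grip_force: 26.8
```

Emit:
{"name": "move_arm", "arguments": {
  "series": [
    {"x": 0, "y": 0, "z": -0.2, "roll": 0},
    {"x": 0, "y": 0, "z": -0.3, "roll": 0},
    {"x": 0, "y": 0, "z": -0.35, "roll": 0},
    {"x": 0, "y": 0, "z": -0.35, "roll": 0},
    {"x": 0, "y": 0, "z": -0.2, "roll": 0},
    {"x": 0, "y": 0, "z": 0, "roll": 0.023}
  ]
}}

```text
time_s: 10.27
eef_pos: [485.6, 320.0, 178.9]
ee_rot: [-0.003, 0.992, -0.125, 0.005]
ft_force: [0.8, 0.3, 0.4]
opening: 49.5
grip_force: 26.4
```

Emit:
{"name": "move_arm", "arguments": {
  "series": [
    {"x": 0, "y": 0.35, "z": 0, "roll": 0},
    {"x": 0, "y": 0.35, "z": 0, "roll": 0},
    {"x": 0, "y": 0.35, "z": 0, "roll": 0},
    {"x": 0, "y": 0.35, "z": 0, "roll": 0},
    {"x": 0, "y": 0.35, "z": 0, "roll": 0},
    {"x": 0, "y": 0.35, "z": 0, "roll": 0},
    {"x": 0, "y": 0.35, "z": 0, "roll": 0},
    {"x": 0, "y": 0.34, "z": 0, "roll": 0}
  ]
}}

```text
time_s: 10.93
eef_pos: [412.9, 46.7, 173.1]
ee_rot: [0.0, 0.992, -0.124, 0.0]
ft_force: [0.3, -0.5, -0.2]
opening: 50.0
grip_force: 26.5
```

Emit:
{"name": "move_arm", "arguments": {
  "series": [
    {"x": 0, "y": 0, "z": 0, "roll": 0},
    {"x": 0, "y": 0, "z": 0, "roll": 0},
    {"x": 0, "y": 0, "z": 0, "roll": 0}
  ]
}}

```text
time_s: 11.18
eef_pos: [414.1, 48.4, 173.1]
ee_rot: [-0.0, 0.992, -0.125, 0.001]
ft_force: [0.6, 0.4, -0.8]
opening: 49.7
grip_force: 26.7
```

```bash
cat >> h.py <<'E'
def held(f,view=False,zr=(64,74)):
    "held house (tool-relative) and front hook from one wrist picture"
    s=read_state(); e=s['eef_pos']; print(e.round(1),s['opening'],s['grip_force'],s['time_s']); z,im,d=snap('wrist',f); C=cloud(z,d)
    h=cv2.cvtColor(im,cv2.COLOR_BGR2HSV); r=np.hypot(C[...,0]-e[0],C[...,1]-e[1])
    m=(h[...,0]>5)&(h[...,0]<25)&(h[...,1]>60)&(r<35)
    P=C[m]; print('house z max',P[:,2].max() if len(P) else None)
    c=np.array([566,10.3]); rr=np.hypot(C[...,0]-c[0],C[...,1]-c[1]); white=cv2.inRange(h,(0,0,130),(180,60,255))>0
    w=white&(rr>55)&(rr<112)&(C[...,2]>105)&(C[...,2]<145); Q=C[w]; a=np.degrees(np.arctan2(Q[:,1]-c[1],Q[:,0]-c[0]))%360; q=(a>150)&(a<182)
    print('hook',q.sum(),np.median(a[q]) if q.any() else None,'tip r',np.percentile(rr[w][q],98) if q.any() else None)
    np.save('pics/'+f+'_P.npy',P); return P,C,im,z
E
python3 - <<'E'
from h import *
P,C,im,z=held('w7'); e=read_state()['eef_pos']
top=P[P[:,2]>P[:,2].max()-22]; print(cv2.minAreaRect(top[:,:2].astype(np.float32)))
k=P[(P[:,2]>e[2]+34)&(P[:,2]<e[2]+45)]; print('roof',len(k),cv2.minAreaRect(k[:,:2].astype(np.float32)) if len(k)>5 else '', k[:,2].mean())
mv([425.4,45.9,115.5],-14.2)
cv2.imwrite('pics/c6.png',im)
E
```

```text
[414.1  48.4 173.1] 49.67392158558658 26.657255440950394 11.1833
house z max 272.0333280550166
hook 1708 166.33513066382773 tip r 108.10580660920711
((427.9671325683594, 46.281982421875), (58.5250129699707, 9.78260326385498), 76.93217468261719)
roof 6341 ((413.42279052734375, 49.09696960449219), (50.411865234375, 23.064170837402344), 76.28614807128906) 210.49962384877972
pos [414.2  48.9 173. ] th -14.3 tilt -1.0 -> d [0.115 0.002 0.575] roll -0.001 t 11.2333
```

View pics/c6.png

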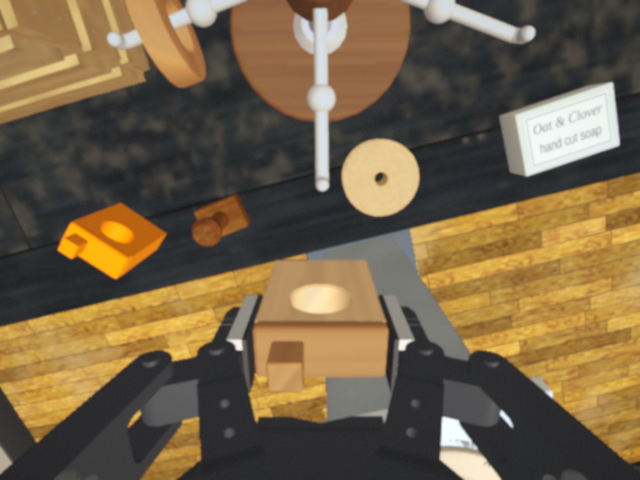

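The wrist view shows the house held squarely. Its hole at (320,300) is in line with the front hook, whose tip is at (322,185). Now I lower it, then slide it onto the hook.

Emit:
{"name": "move_arm", "arguments": {
  "series": [
    {"x": 0, "y": 0, "z": 0.2, "roll": 0},
    {"x": 0, "y": 0, "z": 0.2, "roll": 0},
    {"x": 0, "y": 0, "z": 0.145, "roll": 0},
    {"x": 0, "y": 0, "z": 0, "roll": 0},
    {"x": 0, "y": 0, "z": 0, "roll": 0},
    {"x": 0, "y": 0, "z": 0, "roll": 0},
    {"x": 0, "y": 0, "z": 0, "roll": 0}
  ]
}}

```text
time_s: 11.82
eef_pos: [415.0, 48.6, 119.3]
ee_rot: [-0.0, 0.992, -0.124, 0.001]
ft_force: [0.0, -0.1, 0.7]
opening: 49.5
grip_force: 26.6
```

Run:
```python
from h import *
P,C,im,z=held('w8'); e=read_state()['eef_pos']
k=P[(P[:,2]>e[2]+34)&(P[:,2]<e[2]+45)]; print('roof',len(k),cv2.minAreaRect(k[:,:2].astype(np.float32)), np.median(k[:,2]))
u=np.array([np.cos(np.radians(166)),np.sin(np.radians(166))]); mv(np.r_[np.array([566,10.3])+85*u,118.5],-14)
c=np.array([566,10.3]); h=cv2.cvtColor(im,cv2.COLOR_BGR2HSV); rr=np.hypot(C[...,0]-c[0],C[...,1]-c[1]); w=cv2.inRange(h,(0,0,130),(180,60,255))>0
Q=C[w&(rr>75)&(rr<98)&(C[...,2]>105)&(C[...,2]<145)]; print('rod top z',np.percentile(Q[:,2],[50,90]))
```

```text
[415.   48.6 119.3] 49.47549951267202 26.60916857421398 11.8167
house z max 217.36171080195209
hook 3176 166.28816650037186 tip r 107.90121441133451
roof 6339 ((414.2309875488281, 49.21533966064453), (50.1706657409668, 23.318172454833984), 75.14537811279297) 156.5445314432976
pos [414.9  48.4 119.2] th -14.2 tilt -1.0 -> d [0.709 0.001 0.009] roll -0.003 t 11.8667
rod top z [126.61363485 127.8551605 ]
```

Emit:
{"name": "move_arm", "arguments": {
  "series": [
    {"x": 0.12, "y": 0, "z": 0, "roll": 0},
    {"x": 0.12, "y": 0, "z": 0, "roll": 0},
    {"x": 0.12, "y": 0, "z": 0, "roll": 0},
    {"x": 0.12, "y": 0, "z": 0, "roll": 0},
    {"x": 0.12, "y": 0, "z": 0, "roll": 0},
    {"x": 0.11, "y": 0, "z": 0, "roll": 0},
    {"x": 0, "y": 0, "z": 0, "roll": 0},
    {"x": 0, "y": 0, "z": 0, "roll": 0}
  ]
}}

```text
time_s: 12.53
eef_pos: [483.1, 30.3, 117.9]
ee_rot: [0.0, 0.992, -0.125, -0.0]
ft_force: [0.5, 0.0, -0.6]
opening: 49.2
grip_force: 26.6
```

Run:
```python
from h import *
P,C,im,z=held('w9'); s=read_state(); e=s['eef_pos']; print(s['ft_force'])
k=P[(P[:,2]>e[2]+34)&(P[:,2]<e[2]+45)]; b=cv2.minAreaRect(k[:,:2].astype(np.float32)); print('roof',len(k),b, np.median(k[:,2]), np.linalg.norm(np.array(b[0])-[566,10.3]))
```

```text
[483.1  30.3 117.9] 49.19562738406705 26.610056832432747 12.5333
house z max 215.87868130714796
hook 1441 166.27839093272078 tip r 84.68205978275361
[ 0.67172145  0.16678047 -0.53605386]
roof 6330 ((482.4956970214844, 30.949462890625), (50.23101043701172, 23.10906410217285), 75.55765533447266) 155.19025835269898 86.01958459327173
```

Emit:
{"name": "move_arm", "arguments": {
  "series": [
    {"x": 0, "y": 0, "z": 0.06, "roll": 0},
    {"x": 0, "y": 0, "z": 0.06, "roll": 0},
    {"x": 0, "y": 0, "z": 0, "roll": 0},
    {"x": 0, "y": 0, "z": 0, "roll": 0},
    {"x": 0, "y": 0, "z": 0, "roll": 0}
  ]
}}

```text
time_s: 13.0
eef_pos: [482.4, 30.7, 106.2]
ee_rot: [0.0, 0.992, -0.124, -0.0]
ft_force: [0.3, 0.5, -0.8]
opening: 49.5
grip_force: 26.6
```

Emit:
{"name": "move_arm", "arguments": {
  "series": [
    {"x": 0, "y": 0, "z": 0, "roll": 0},
    {"x": 0, "y": 0, "z": 0, "roll": 0},
    {"x": 0, "y": 0, "z": 0, "roll": 0},
    {"x": 0, "y": 0, "z": 0, "roll": 0},
    {"x": 0, "y": 0, "z": 0, "roll": 0},
    {"x": 0, "y": 0, "z": 0, "roll": 0},
    {"x": 0, "y": 0, "z": 0, "roll": 0}
  ],
  "fingers": 0
}}

```text
time_s: 13.58
eef_pos: [482.7, 30.6, 106.3]
ee_rot: [0.0, 0.992, -0.124, 0.0]
ft_force: [0.6, -0.6, 0.4]
opening: 85.3
grip_force: 0.0
```

Run:
```python
from h import *
P,C,im,z=held('w10'); s=read_state(); e=s['eef_pos']; print(s['ft_force'])
k=P[(P[:,2]>136)&(P[:,2]<150)]; b=cv2.minAreaRect(k[:,:2].astype(np.float32)); print('roof',len(k),b, np.median(k[:,2]), np.linalg.norm(np.array(b[0])-[566,10.3]))
```

```text
[482.7  30.6 106.3] 85.3266828925333 0.0 13.5833
house z max 199.45762887827607
hook 1563 166.36093256489988 tip r 107.44844955171585
[-0.77115466  0.89208213 -0.3384152 ]
roof 6286 ((481.957275390625, 31.847333908081055), (50.188758850097656, 23.15645408630371), 75.18461608886719) 141.30952976351745 86.76097716320157
```

The house hangs: its roof is at 141 mm, as a seated hole needs, 87 mm from the axis. Now I lift, move over the knob and turn it another 72 degrees.

Emit:
{"name": "move_arm", "arguments": {
  "series": [
    {"x": 0, "y": 0, "z": -0.15, "roll": 0},
    {"x": 0, "y": 0, "z": -0.25, "roll": 0},
    {"x": 0, "y": 0, "z": -0.3, "roll": 0},
    {"x": 0, "y": 0, "z": -0.3, "roll": 0},
    {"x": 0, "y": 0, "z": -0.3, "roll": 0},
    {"x": 0.28, "y": 0, "z": 0, "roll": 0},
    {"x": 0.28, "y": 0, "z": 0, "roll": 0},
    {"x": 0.28, "y": 0, "z": 0, "roll": 0}
  ]
}}

```text
time_s: 14.3
eef_pos: [565.2, 9.8, 237.6]
ee_rot: [-0.0, 0.992, -0.124, 0.001]
ft_force: [0.6, 0.4, 0.0]
opening: 85.2
grip_force: 0.0
```

Emit:
{"name": "move_arm", "arguments": {
  "series": [
    {"x": 0, "y": 0, "z": 0, "roll": -0.077},
    {"x": 0, "y": 0, "z": 0, "roll": -0.077},
    {"x": 0, "y": 0, "z": 0, "roll": -0.077},
    {"x": 0, "y": 0, "z": 0, "roll": -0.077},
    {"x": 0, "y": 0, "z": 0, "roll": -0.077},
    {"x": 0, "y": 0, "z": 0, "roll": -0.077},
    {"x": 0, "y": 0, "z": 0, "roll": -0.077},
    {"x": 0, "y": 0, "z": 0, "roll": -0.077}
  ]
}}

```text
time_s: 14.97
eef_pos: [564.0, 9.9, 236.1]
ee_rot: [-0.0, 0.935, 0.354, -0.0]
ft_force: [0.2, 0.0, 0.3]
opening: 85.5
grip_force: 0.0
```

Run:
```python
from h import *
mv([565.5,10.3,148],40); s=np.load('pics/top0.npz')
i,im,d=snap('top','t2'); C=cloud(i,d).reshape(-1,3); 
P=C[(abs(C[:,0]-483)<20)&(abs(C[:,1]-31)<32)&(C[:,2]>70)&(C[:,2]<165)]; print(len(P),P.mean(0) if len(P) else '',P[:,2].max(initial=0))
```

```text
pos [564.    9.9 236.1] th 41.5 tilt -1.0 -> d [0.014 0.007 0.881] roll 0.017 t 14.9667
102 [479.79988453  17.37592087 133.03218744] 151.2077353846453
```

Emit:
{"name": "move_arm", "arguments": {
  "series": [
    {"x": 0.014, "y": 0.007, "z": 0.2, "roll": 0},
    {"x": 0, "y": 0, "z": 0.25, "roll": 0},
    {"x": 0, "y": 0, "z": 0.25, "roll": 0},
    {"x": 0, "y": 0, "z": 0.17, "roll": 0},
    {"x": 0, "y": 0, "z": 0, "roll": 0},
    {"x": 0, "y": 0, "z": 0, "roll": 0}
  ]
}}

```text
time_s: 15.52
eef_pos: [565.1, 10.3, 148.7]
ee_rot: [-0.0, 0.936, 0.351, -0.001]
ft_force: [0.1, -1.5, 1.0]
opening: 85.2
grip_force: 0.0
```

Emit:
{"name": "move_arm", "arguments": {
  "series": [
    {"x": 0, "y": 0, "z": 0, "roll": 0},
    {"x": 0, "y": 0, "z": 0, "roll": 0},
    {"x": 0, "y": 0, "z": 0, "roll": 0},
    {"x": 0, "y": 0, "z": 0, "roll": 0},
    {"x": 0, "y": 0, "z": 0, "roll": 0},
    {"x": 0, "y": 0, "z": 0, "roll": 0},
    {"x": 0, "y": 0, "z": 0, "roll": 0}
  ],
  "fingers": 1,
  "force": 40
}}

```text
time_s: 16.1
eef_pos: [565.5, 11.1, 150.6]
ee_rot: [-0.0, 0.936, 0.351, 0.001]
ft_force: [-2.2, 1.7, 6.1]
opening: 34.6
grip_force: 41.8
```

Run:
```python
from h import *
P,C,im,z=held('w11'); mv([565,10,148],-31)
k=C[(abs(C[...,0]-482)<35)&(abs(C[...,1]-32)<40)&(C[...,2]>132)&(C[...,2]<148)]; print(len(k), cv2.minAreaRect(k[:,:2].astype(np.float32)) if len(k) else '')
```

```text
[565.5  11.1 150.6] 34.56614361512966 41.81689437478781 16.1
house z max 247.2307641057322
hook 336 162.6625824418872 tip r 78.16715481140719
pos [565.5  11.1 150.6] th 41.1 tilt -1.0 -> d [-0.011  0.005  0.026] roll 0.802 t 16.15
740 ((485.35015869140625, 46.15935134887695), (21.46893882751465, 23.261077880859375), 72.8969497680664)
```

Emit:
{"name": "move_arm", "arguments": {
  "series": [
    {"x": 0, "y": 0, "z": 0, "roll": 0.02},
    {"x": 0, "y": 0, "z": 0, "roll": 0.04},
    {"x": 0, "y": 0, "z": 0, "roll": 0.05},
    {"x": 0, "y": 0, "z": 0, "roll": 0.05},
    {"x": 0, "y": 0, "z": 0, "roll": 0.06},
    {"x": 0, "y": 0, "z": 0, "roll": 0.06},
    {"x": 0, "y": 0, "z": 0, "roll": 0.06},
    {"x": 0, "y": 0, "z": 0, "roll": 0.06}
  ]
}}

```text
time_s: 16.82
eef_pos: [565.7, 10.5, 150.6]
ee_rot: [-0.0, 0.999, 0.043, 0.001]
ft_force: [-1.9, 1.1, 6.0]
opening: 34.6
grip_force: 41.7
```

Emit:
{"name": "move_arm", "arguments": {
  "series": [
    {"x": 0, "y": 0, "z": 0, "roll": 0.06},
    {"x": 0, "y": 0, "z": 0, "roll": 0.06},
    {"x": 0, "y": 0, "z": 0, "roll": 0.06},
    {"x": 0, "y": 0, "z": 0, "roll": 0.06},
    {"x": 0, "y": 0, "z": 0, "roll": 0.05},
    {"x": 0, "y": 0, "z": 0, "roll": 0.05},
    {"x": 0, "y": 0, "z": 0, "roll": 0.04},
    {"x": 0, "y": 0, "z": 0, "roll": 0.02}
  ]
}}

```text
time_s: 17.48
eef_pos: [565.6, 9.9, 150.6]
ee_rot: [0.0, 0.964, -0.267, 0.001]
ft_force: [-3.0, -1.2, 4.5]
opening: 34.0
grip_force: 41.8
```

Emit:
{"name": "move_arm", "arguments": {
  "series": [
    {"x": 0, "y": 0, "z": 0, "roll": 0},
    {"x": 0, "y": 0, "z": 0, "roll": 0},
    {"x": 0, "y": 0, "z": 0, "roll": 0}
  ]
}}

```text
time_s: 17.73
eef_pos: [565.6, 10.0, 150.6]
ee_rot: [0.0, 0.964, -0.266, 0.001]
ft_force: [-2.5, -0.2, 5.5]
opening: 34.5
grip_force: 41.8
```

Emit:
{"name": "move_arm", "arguments": {
  "series": [
    {"x": 0, "y": 0, "z": 0, "roll": 0},
    {"x": 0, "y": 0, "z": 0, "roll": 0},
    {"x": 0, "y": 0, "z": 0, "roll": 0},
    {"x": 0, "y": 0, "z": -0.25, "roll": 0},
    {"x": 0, "y": 0, "z": -0.3, "roll": 0},
    {"x": 0, "y": 0, "z": -0.35, "roll": 0},
    {"x": 0, "y": 0, "z": 0, "roll": 0},
    {"x": 0, "y": 0, "z": 0, "roll": 0}
  ],
  "fingers": 0
}}

```text
time_s: 18.4
eef_pos: [567.2, 10.2, 241.7]
ee_rot: [-0.0, 0.964, -0.266, 0.003]
ft_force: [-0.1, -0.4, -1.6]
opening: 85.4
grip_force: 0.0
```

Run:
```python
from h import *
mv([483.5,-284,240],-6)
P,C,im,z=held('w12')
c=np.array([566,10.3]); rr=np.hypot(C[...,0]-c[0],C[...,1]-c[1]); w=cv2.inRange(cv2.cvtColor(im,cv2.COLOR_BGR2HSV),(0,0,130),(180,60,255))>0
Q=C[w&(rr>55)&(rr<110)&(C[...,2]>110)&(C[...,2]<142)]; a=np.degrees(np.arctan2(Q[:,1]-c[1],Q[:,0]-c[0]))%360
h,e=np.histogram(a,72,(0,360)); print([(int(e[i]),int(h[i])) for i in range(72) if h[i]>20])
z2,im2,d2=snap('scene','s12')
cv2.imwrite('pics/c7.png',np.hstack([cv2.resize(im,(400,300)),cv2.resize(im2[165:315,270:470],(400,300),interpolation=cv2.INTER_CUBIC)]))
```

```text
pos [567.2  10.2 241.7] th -30.8 tilt -1.0 -> d [0.79  2.954 0.014] roll -0.276 t 18.4
[567.2  10.2 241.7] 85.35608436783157 0.0 18.4
house z max 334.61234261646234
hook 572 166.30702196757537 tip r 106.76582419100147
[(15, 103), (20, 444), (25, 80), (85, 25), (90, 177), (95, 141), (160, 151), (165, 380), (170, 41), (230, 48), (235, 380), (240, 109), (305, 272), (310, 351), (315, 28)]
```

View pics/c7.png

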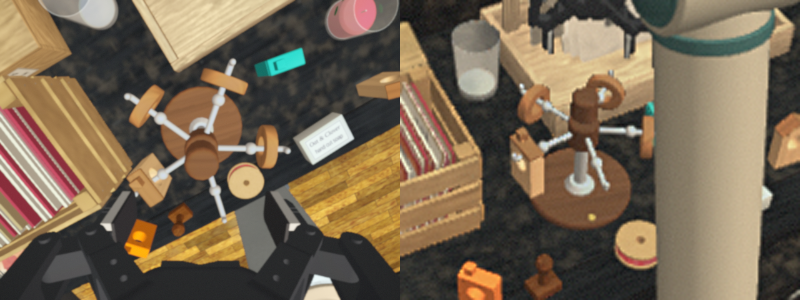

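The first house hangs on its hook at the left (scene crop 527,165), and the second free hook points forward at 166.3°, over the stud. Next is the gabled house.

Emit:
{"name": "move_arm", "arguments": {
  "series": [
    {"x": 0.099, "y": 0.369, "z": 0, "roll": 0},
    {"x": 0.099, "y": 0.369, "z": 0, "roll": 0},
    {"x": 0.099, "y": 0.369, "z": 0, "roll": 0},
    {"x": 0.099, "y": 0.369, "z": 0, "roll": 0},
    {"x": 0.099, "y": 0.369, "z": 0, "roll": 0},
    {"x": 0.099, "y": 0.369, "z": 0, "roll": 0},
    {"x": 0.099, "y": 0.369, "z": 0, "roll": 0},
    {"x": 0.099, "y": 0.369, "z": 0, "roll": 0}
  ]
}}

```text
time_s: 19.17
eef_pos: [480.6, -284.8, 237.4]
ee_rot: [-0.001, 0.964, -0.266, -0.002]
ft_force: [0.5, -0.4, 0.2]
opening: 85.5
grip_force: 0.0
```

Emit:
{"name": "move_arm", "arguments": {
  "series": [
    {"x": 0, "y": 0, "z": 0.15, "roll": -0.055},
    {"x": 0, "y": 0, "z": 0.15, "roll": -0.055},
    {"x": 0, "y": 0, "z": 0.15, "roll": -0.055},
    {"x": 0, "y": 0, "z": 0.15, "roll": -0.055},
    {"x": 0, "y": 0, "z": 0, "roll": -0.055},
    {"x": 0, "y": 0, "z": 0, "roll": 0},
    {"x": 0, "y": 0, "z": 0, "roll": 0}
  ]
}}

```text
time_s: 19.75
eef_pos: [481.7, -283.4, 177.9]
ee_rot: [-0.001, 0.999, -0.054, -0.001]
ft_force: [0.3, -0.4, -0.3]
opening: 85.5
grip_force: 0.0
```

Run:
```python
from h import *
m,C,im=house('w13'); mv([483.5,-284,32],-6)
```

```text
30 2660 ((481.3069152832031, -284.151123046875), (52.445945739746094, 22.48382568359375), 85.82152557373047) [ 484.1 -284.4   69.1] 85.3
62 1035 ((481.41259765625, -284.12969970703125), (52.422950744628906, 22.208778381347656), 86.23844909667969) [ 483.5 -284.6   70.8] 76.0
76 986 ((481.2938537597656, -284.066650390625), (26.43684196472168, 22.389184951782227), 87.21405029296875) [ 481.7 -284.4   80.8] 85.3
pos [ 482.1 -283.6  178.6] th -6.2 tilt -1.0 -> d [0.016 0.004 1.466] roll -0.002 t 19.8
```

Emit:
{"name": "move_arm", "arguments": {
  "series": [
    {"x": -0.007, "y": 0.006, "z": 0.05, "roll": -0.028},
    {"x": 0, "y": 0, "z": 0.35, "roll": 0},
    {"x": 0, "y": 0, "z": 0.35, "roll": 0},
    {"x": 0, "y": 0, "z": 0.35, "roll": 0},
    {"x": 0, "y": 0, "z": 0.25, "roll": 0},
    {"x": 0, "y": 0, "z": 0.19, "roll": 0},
    {"x": 0, "y": 0, "z": 0, "roll": 0},
    {"x": 0, "y": 0, "z": 0, "roll": 0}
  ]
}}

```text
time_s: 20.47
eef_pos: [481.3, -284.1, 24.9]
ee_rot: [-0.0, 1.0, -0.032, -0.001]
ft_force: [0.0, 0.3, 0.4]
opening: 85.6
grip_force: 0.0
```

Emit:
{"name": "move_arm", "arguments": {
  "series": [
    {"x": 0, "y": 0, "z": 0, "roll": 0},
    {"x": 0, "y": 0, "z": 0, "roll": 0},
    {"x": 0, "y": 0, "z": 0, "roll": 0},
    {"x": 0, "y": 0, "z": 0, "roll": 0},
    {"x": 0, "y": 0, "z": 0, "roll": 0},
    {"x": 0, "y": 0, "z": 0, "roll": 0}
  ],
  "fingers": 1,
  "force": 25
}}

```text
time_s: 20.97
eef_pos: [482.8, -285.1, 27.3]
ee_rot: [0.001, 1.0, -0.031, 0.002]
ft_force: [-0.3, 0.7, 6.1]
opening: 51.7
grip_force: 25.3
```

Emit:
{"name": "move_arm", "arguments": {
  "series": [
    {"x": 0, "y": 0, "z": -0.2, "roll": 0},
    {"x": 0, "y": 0, "z": -0.3, "roll": 0},
    {"x": 0, "y": 0, "z": -0.35, "roll": 0},
    {"x": 0, "y": 0, "z": -0.35, "roll": 0},
    {"x": 0, "y": 0, "z": -0.25, "roll": 0},
    {"x": 0, "y": 0, "z": 0, "roll": 0.056},
    {"x": 0, "y": 0, "z": 0, "roll": 0.056},
    {"x": 0, "y": 0, "z": 0, "roll": 0}
  ]
}}

```text
time_s: 21.63
eef_pos: [481.7, -284.4, 171.6]
ee_rot: [0.001, 0.993, -0.12, 0.001]
ft_force: [-0.5, 0.2, -0.8]
opening: 51.3
grip_force: 26.3
```

Run:
```python
from h import *
u=np.array([np.cos(np.radians(166.3)),np.sin(np.radians(166.3))])
mv(np.r_[np.array([566,10.3])+155*u,168],-13.8); s=read_state(); print(s['opening'],s['grip_force'])
```

```text
pos [ 481.7 -284.4  171.6] th -13.7 tilt -1.0 -> d [-1.431 -3.062  0.03 ] roll 0.001 t 21.6333
51.34390787832379 26.29414200782776
```

Emit:
{"name": "move_arm", "arguments": {
  "series": [
    {"x": -0.159, "y": -0.34, "z": 0, "roll": 0},
    {"x": -0.159, "y": -0.34, "z": 0, "roll": 0},
    {"x": -0.159, "y": -0.34, "z": 0, "roll": 0},
    {"x": -0.159, "y": -0.34, "z": 0, "roll": 0},
    {"x": -0.159, "y": -0.34, "z": 0, "roll": 0},
    {"x": -0.159, "y": -0.34, "z": 0, "roll": 0},
    {"x": -0.159, "y": -0.34, "z": 0, "roll": 0},
    {"x": -0.159, "y": -0.34, "z": 0, "roll": 0}
  ]
}}

```text
time_s: 22.3
eef_pos: [421.0, 11.6, 170.3]
ee_rot: [-0.0, 0.993, -0.118, 0.0]
ft_force: [1.1, 0.1, -0.6]
opening: 51.1
grip_force: 26.4
```

Emit:
{"name": "move_arm", "arguments": {
  "series": [
    {"x": -0.159, "y": -0.34, "z": 0, "roll": 0},
    {"x": 0, "y": 0, "z": 0.2, "roll": 0},
    {"x": 0, "y": 0, "z": 0.2, "roll": 0},
    {"x": 0, "y": 0, "z": 0.1, "roll": 0},
    {"x": 0, "y": 0, "z": 0, "roll": 0},
    {"x": 0, "y": 0, "z": 0, "roll": 0},
    {"x": 0, "y": 0, "z": 0, "roll": 0},
    {"x": 0, "y": 0, "z": 0, "roll": 0}
  ]
}}

```text
time_s: 22.97
eef_pos: [415.5, 46.5, 121.1]
ee_rot: [-0.0, 0.993, -0.119, 0.001]
ft_force: [1.0, -0.3, 0.0]
opening: 51.4
grip_force: 26.4
```

Run:
```python
from h import *
P,C,im,z=held('w14'); e=read_state()['eef_pos']
k=P[(P[:,2]>e[2]+34)&(P[:,2]<e[2]+64)]; b=cv2.minAreaRect(k[:,:2].astype(np.float32)); print('roof',len(k),b,np.percentile(k[:,2],[50,95,99]))
c=np.array([566,10.3]); print('house angle',np.degrees(np.arctan2(b[0][1]-c[1],b[0][0]-c[0])),np.linalg.norm(np.array(b[0])-c)); mv([484.4,30.4,117],-13.7)
cv2.imwrite('pics/c8.png',im)
```

```text
[415.5  46.5 121.1] 51.38574166497067 26.43161952495575 22.9667
house z max 219.44800916992108
hook 3112 166.23483687847613 tip r 108.01789040623413
roof 10697 ((414.5612487792969, 47.17418670654297), (52.09806442260742, 24.30685806274414), 76.3348388671875) [168.74365908 177.60056689 178.35996045]
house angle 166.31521486099018 155.86340499474213
pos [415.5  46.5 121.1] th -13.7 tilt -1.0 -> d [ 0.708 -0.006  0.042] roll 0.0 t 23.0167
```

View pics/c8.png

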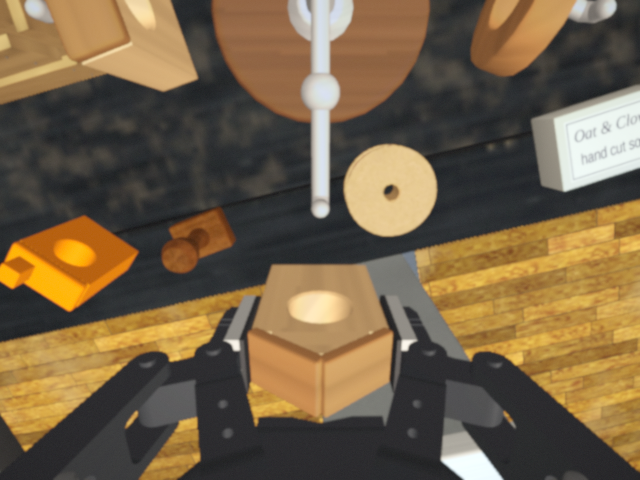

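The gabled house is held squarely. Its hole at (320,307) is in line with the hook tip at (320,207).

Emit:
{"name": "move_arm", "arguments": {
  "series": [
    {"x": 0, "y": 0, "z": 0.103, "roll": 0},
    {"x": 0, "y": 0, "z": 0, "roll": 0},
    {"x": 0, "y": 0, "z": 0, "roll": 0},
    {"x": 0, "y": 0, "z": 0, "roll": 0}
  ]
}}

```text
time_s: 23.35
eef_pos: [415.0, 46.7, 110.4]
ee_rot: [-0.0, 0.993, -0.119, 0.0]
ft_force: [0.4, 0.6, -0.1]
opening: 51.3
grip_force: 26.4
```

Emit:
{"name": "move_arm", "arguments": {
  "series": [
    {"x": 0.12, "y": 0, "z": 0, "roll": 0},
    {"x": 0.12, "y": 0, "z": 0, "roll": 0},
    {"x": 0.12, "y": 0, "z": 0, "roll": 0},
    {"x": 0.12, "y": 0, "z": 0, "roll": 0},
    {"x": 0.12, "y": 0, "z": 0, "roll": 0},
    {"x": 0.11, "y": 0, "z": 0, "roll": 0},
    {"x": 0, "y": 0, "z": 0, "roll": 0},
    {"x": 0, "y": 0, "z": 0, "roll": 0}
  ]
}}

```text
time_s: 24.02
eef_pos: [484.1, 29.9, 109.7]
ee_rot: [0.0, 0.993, -0.119, -0.0]
ft_force: [-0.2, 0.1, -1.6]
opening: 51.5
grip_force: 26.4
```

Run:
```python
from h import *
P,C,im,z=held('w15'); s=read_state(); e=s['eef_pos']; print(s['ft_force'])
k=P[(P[:,2]>e[2]+34)&(P[:,2]<e[2]+64)]; b=cv2.minAreaRect(k[:,:2].astype(np.float32)); print('roof',len(k),b,np.percentile(k[:,2],[50,95,99]),np.linalg.norm(np.array(b[0])-[566,10.3]))
```

```text
[484.1  29.9 109.7] 51.464353399409426 26.431004852056503 24.0167
house z max 207.84912688360245
hook 1545 166.22198231400975 tip r 83.82281335832567
[0.33153869 0.1978812  0.38768195]
roof 10698 ((483.2309875488281, 30.67279052734375), (52.01177215576172, 24.318939208984375), 76.62732696533203) [157.21048224 166.09824972 166.86998517] 85.2394275908354
```

Emit:
{"name": "move_arm", "arguments": {
  "series": [
    {"x": 0, "y": 0, "z": 0.06, "roll": 0},
    {"x": 0, "y": 0, "z": 0.06, "roll": 0},
    {"x": 0, "y": 0, "z": 0, "roll": 0},
    {"x": 0, "y": 0, "z": 0, "roll": 0},
    {"x": 0, "y": 0, "z": 0, "roll": 0}
  ]
}}

```text
time_s: 24.48
eef_pos: [483.2, 30.2, 97.8]
ee_rot: [0.0, 0.993, -0.119, -0.0]
ft_force: [-0.6, -1.0, -0.4]
opening: 51.3
grip_force: 26.4
```

Emit:
{"name": "move_arm", "arguments": {
  "series": [
    {"x": 0, "y": 0, "z": 0, "roll": 0},
    {"x": 0, "y": 0, "z": 0, "roll": 0},
    {"x": 0, "y": 0, "z": 0, "roll": 0},
    {"x": 0, "y": 0, "z": 0, "roll": 0},
    {"x": 0, "y": 0, "z": 0, "roll": 0},
    {"x": 0, "y": 0, "z": 0, "roll": 0},
    {"x": 0, "y": 0, "z": 0, "roll": 0}
  ],
  "fingers": 0
}}

```text
time_s: 25.07
eef_pos: [483.7, 30.1, 98.0]
ee_rot: [0.0, 0.993, -0.119, 0.0]
ft_force: [0.5, 0.4, 0.2]
opening: 85.4
grip_force: 0.0
```

Emit:
{"name": "move_arm", "arguments": {
  "series": [
    {"x": 0, "y": 0, "z": -0.15, "roll": 0},
    {"x": 0, "y": 0, "z": -0.25, "roll": 0},
    {"x": 0, "y": 0, "z": -0.3, "roll": 0},
    {"x": 0, "y": 0, "z": -0.3, "roll": 0},
    {"x": 0, "y": 0, "z": -0.25, "roll": 0},
    {"x": -0.3, "y": 0, "z": 0, "roll": 0},
    {"x": -0.3, "y": 0, "z": 0, "roll": 0},
    {"x": 0, "y": 0, "z": 0, "roll": 0}
  ]
}}

```text
time_s: 25.73
eef_pos: [419.6, 45.4, 223.1]
ee_rot: [-0.0, 0.993, -0.118, -0.002]
ft_force: [-1.2, 0.1, -1.1]
opening: 85.5
grip_force: 0.0
```

Emit:
{"name": "move_arm", "arguments": {
  "series": [
    {"x": 0, "y": 0, "z": 0, "roll": 0},
    {"x": 0, "y": 0, "z": 0, "roll": 0},
    {"x": 0, "y": 0, "z": 0, "roll": 0},
    {"x": 0, "y": 0, "z": 0, "roll": 0},
    {"x": 0, "y": 0, "z": 0, "roll": 0},
    {"x": 0, "y": 0, "z": 0, "roll": 0}
  ]
}}

```text
time_s: 26.23
eef_pos: [425.8, 44.1, 222.7]
ee_rot: [0.0, 0.993, -0.119, -0.0]
ft_force: [-0.5, 0.7, 0.2]
opening: 85.3
grip_force: 0.0
```

Run:
```python
from h import *
z,im,d=snap('wrist','w16'); C=cloud(z,d); c=np.array([566,10.3])
h=cv2.cvtColor(im,cv2.COLOR_BGR2HSV); rr=np.hypot(C[...,0]-c[0],C[...,1]-c[1]); a=np.degrees(np.arctan2(C[...,1]-c[1],C[...,0]-c[0]))%360
o=(h[...,0]>5)&(h[...,0]<25)&(h[...,1]>60)&(rr<115)&(rr>65)
for n,lo,hi in(('front',140,192),('left',70,120)):
    k=C[o&(a>lo)&(a<hi)&(C[...,2]>134)&(C[...,2]<165)]; 
    if len(k): b=cv2.minAreaRect(k[:,:2].astype(np.float32)); print(n,len(k),b,np.percentile(k[:,2],[50,99]),np.linalg.norm(np.array(b[0])-c))
w=cv2.inRange(h,(0,0,130),(180,60,255))>0; q=w&(rr>55)&(rr<110)&(C[...,2]>105)&(C[...,2]<145)&(a>150)&(a<180); print('hook',np.median(a[q]))
z2,im2,d2=snap('scene','s16'); cv2.imwrite('pics/c9.png',np.hstack([cv2.resize(im,(400,300)),cv2.resize(im2[165:315,270:470],(400,300),interpolation=cv2.INTER_CUBIC)]))
s=read_state(); print(s['time_s'],s['ft_force'],s['eef_pos'])
```

```text
front 2837 ((482.08843994140625, 31.05765151977539), (51.91323471069336, 22.24091148376465), 76.03882598876953) [146.02345279 154.13816454] 86.440904715785
left 3354 ((559.1482543945312, 96.86418151855469), (50.582733154296875, 22.886615753173828), 3.4337713718414307) [141.7362236  155.30045159] 86.83492350327342
hook 166.22471096678822
26.3333 [-0.03753588 -0.37506043 -0.32936177] [425.63764359  44.12433724 222.76541591]
```

View pics/c9.png

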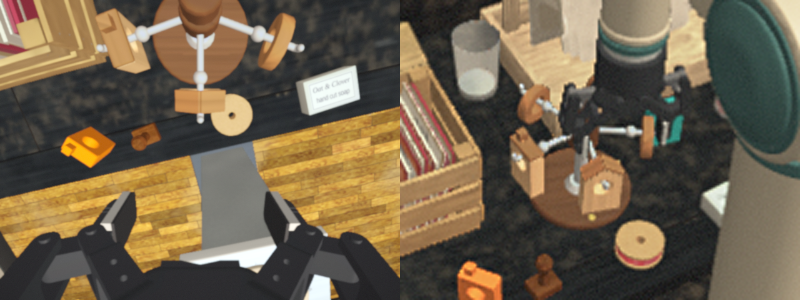

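Both houses hang level: the gabled one at the front over the stud (scene crop 600,185), the flat-roofed one at the left (527,165). The ridge is at 154 mm and the flat roof at 142 mm, which matches both being seated on their hooks. The gripper is clear.

```bash
python3 -c "
from workcell import close_job
print(close_job())"
```

```text
the job is handed in; nothing more can be done
None
```

The job is handed in with both birdhouses hanging, the flat-roofed one on hook_a and the gabled one on hook_b at the front over the stud; I gave no verdict here because the hand-in returned none.

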